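Set the preload screw of a bench edge roller

ROBOT

A 6-joint arm with a two-finger parallel gripper is mounted at the origin on a cart in front of the work surface, level with it; the furniture and walls round the work are solid. World frame = base frame: x ahead of the robot, y to its left, z up, the work surface at z = 0. Lengths are in m, angles in rad, forces in N, time in s.
With the tool pointing down it reaches from about 0.375 to 0.975 m from the base axis. Payload 3.8 kg.
Tool frame: the origin (TCP) lies at the very end of the fingers, on their centre line; the grasp point (between the pads) lies 19 mm behind it; z points along the fingers, y is the line along which they close (so a half turn about z gives the same grasp; the last joint's range is limited). The gripper opens to 85 mm and grips with 20 to 120 N. Pads are 22 mm wide; open, the fingers measure 114 mm over their backs; the gripper's body (76 mm by 85 mm) begins 54 mm behind the grasp point. The pads swing forward as they close: fully open they stand 13 mm farther back than shut.
Start: joints at [1.077, 0.264, 1.604, -0, 1.274, -0.037], TCP at [0.298, 0.606, 0.201] pointing down, gripper open.
Joint ranges: [-2.63, 2.63], [-0.94, 2.18], [0.31, 2.57], [-1.31, 4.45], [0, 2.66], [-2.55, 2.55]. Speed limits (rad/s): [2.57, 2.57, 3.14, 3.14, 3.14, 3.14].

INTERFACE

Orientations are given as a unit quaternion [x, y, z, w].
In Python, from workcell import r gives the robot as it stands.
- The arm moves only by the shell command python3 -m inch 'ROWS' [OPENING] [FORCE]. ROWS is JSON, a list of rows, each a list of 6 numbers: the shift along the tool's x, y, z in units of 0.5 m (1.0 is 0.5 m), then the turn, a rotation vector about the tool's x, y, z in units of pi rad (1.0 is pi rad). A call has 1 to 10 rows; each row is the pose to reach, as a shift and turn from the pose commanded when the call began, along the tool's axes at that moment, turning the shorter way round; what a row does not reach only later rows make up. A row lasts 1/10 s, in which the tool goes at most 50 mm and 8.59 degrees, less where a joint would pass 70% of its speed; a pose out of reach is approached as far as the arm can. A call with a number of a shift or a turn outside -1 to 1 is refused whole. A call with a gripper value outside its range is refused whole. OPENING is the opening, from 0 (shut) to 1 (fully open), set as the call begins (- or left out, the last holds). The fingers move at their own pace and stop on an object; FORCE is the grip in N (left out, the last holds). Time passes only in rows, so rows that repeat a pose let the fingers close. It gives the time, the measured TCP pose, the force, the opening and the grip force at its end, in the units of the state.
- r.get_obs(): the state, without advancing time (a new reading comes with each control period).
- r.capture(name): name is "scene" or "top" or "wrist"; returns a dict with "image" (400x640x3 uint8, red, green, blue), "fovy" (degrees; the focal length in pixels is half the picture's height over the tangent of half this angle, whatever the lens; pixels are square), "cx", "cy" (the principal point, pixels), "world_to_cam" (4x4, takes a point from world to camera coordinates). Camera axes: x right, y up, looking along -z (the intrinsics and any distortion apply to the point x, -y, -z); pixel columns grow to the right and rows downward; lengths in m; the calibration is good to about 2 mm. A picture is of the moment at which its call begins. There is no depth.
- r.hand_in(): hands the job in; it is judged then, once.
The state is a dict: "time_s": time; "qpos": joint angles; "qd": joint speeds; "joint_efforts": joint torques, N m; "tcp_pos": TCP position; "tcp_rot": TCP orientation; "ft_force": force on the tool from outside, world axes, zero at the start; "torque": the same for the moment, N m; "width": finger opening in m; "finger_force": force on a finger pad.
Only numpy, scipy, OpenCV 4.12 (cv2) and the standard library are available. Lean on these libraries where they do the work, as an engineer would, in place of code of your own. Each camera call takes 0.05 s, during which the arm holds its last target. There are 200 camera calls.

TASK

Set the roller preload on the green bench edge roller: turn the black wing knob on top clockwise until the screw bottoms, gently finger-tight and no more, then back it off a quarter turn and let go. The pointer ring under the knob is carried along and stays where the screw bottomed, so afterwards the knob's white-marked end should stand a quarter turn anticlockwise of the ring's red pointer. Leave the things round the machine where they are.

Things in the scene. Friction and masses are not known exactly. Their poses are not given: they have to be found in the camera images.
- roller: the edge roller: green machine fixed to the table, base plate 150 x 120 mm, 103 mm high to the top of its bridge (72 x 114 mm); origin at the centre of its underside, z up. The screw's axis is vertical through the origin.
- knob_grip (a point): where to grip the knob: on the screw's axis, 155 mm above the table, mid-height of its upright wing, a black bar 46 mm long and 14 mm thick, from 133 to 169 mm above the table, on a knurled disc 52 mm across. x axis along the wing to its white-marked end, z up. The knob neither rises nor sinks as it turns.
- knob_index (a point): the white-marked end of the knob's wing: 22 mm from the screw's axis along the wing, 155 mm above the table. When it comes over the ring's red pointer from the anticlockwise side, the knob picks the ring up and carries it along clockwise.
- knob: the knob: origin on the screw's axis, 125 mm above the table, axes as knob_grip. Clockwise from above tightens. Light drag (0.04 N m, 0.07 with the ring). It starts 0.6 to 1.8 rad short of bottoming (hidden, only felt); then the torque rises 3 N m per radian. Bottomed from 0.15 N m, overtightened above 0.52 N m; about 0.3 N m held for half a second is right.
- ring: steel pointer ring, 74 mm across (red pointer out to 50 mm from the axis), under the knob, top 118 mm above the table; origin on the axis, x axis to its red pointer, y axis to its black quarter mark (anticlockwise), z up. Driven by the knob through pins 21 mm from the axis up to a hidden stop, where the screw has bottomed. It stays there when the knob is backed off, but for a spring-back of the load.
- wax_tin_mid (a point): centre (half-way up) of the gold-lidded round wax tin, 68 mm across, 34 mm high, loose on the table beside the machine; leave it alone
- red_spool_mid (a point): centre (half-way up) of the red thread spool standing up, 40 mm across, 60 mm high, loose on the table beside the machine; leave it alone
- beeswax_mid (a point): centre (half-way up) of the yellow block of beeswax, 37 x 53 x 20 mm, loose on the table beside the machine; leave it alone

How it is judged:
On the way:
1. the screw is bottomed: the knob presses the ring's stop pin with more than 7 N (0.15 N m) (contact force between knob and ring above 7 N), for 0.2 s.
At the end, for the whole second after the job is handed in: The knob is at rest and its white-marked end stands a quarter turn (within 20 degrees) anticlockwise of the ring's red pointer (y of knob_index in the frame of ring above 0 m and x of knob_index in the frame of ring between -0.0075 and 0.0075 m and angular speed of each of knob, ring below 0.05 rad/s); the robot touches nothing.
It fails at once if the screw is overtightened: more than 25 N between the knob's and the ring's pins (0.52 N m) (contact force between knob and ring above 25 N).
It fails at once if the wax tin is disturbed (moved more than 15 mm) (distance of wax_tin_mid from where it was at the start of the episode above 0.015 m).
It fails at once if the red spool is disturbed (moved more than 15 mm) (distance of red_spool_mid from where it was at the start of the episode above 0.015 m).
It fails at once if the beeswax is disturbed (moved more than 15 mm) (distance of beeswax_mid from where it was at the start of the episode above 0.015 m).
It also fails if it takes over 64 s, if anything falls off the work surface, if the arm or the gripper's body presses on something with over 40 N, if the wrist force passes 120 N, or if a joint passes its speed limit or range.

## Working session

There is one attempt and no reset: what is moved stays moved. The work goes in short steps, Python scripts to look and compute and a shell command to move; the robot and the scene stay as the last step left them, time stands still between calls to the robot, and variables do not carry over. Pictures are saved under pics/ and viewed, at most 10 in all, crops included, and the job is handed in when it is done.

```bash
ls; mkdir -p pics
cat > h.py <<'E'
import numpy as np, cv2
from workcell import r
def cap(n,f=None):
    c=r.capture(n)
    if f: cv2.imwrite('pics/'+f,c['image'][:,:,::-1])
    return c
def ray(c,u,v):
    im=c['image'];f=im.shape[0]/2/np.tan(np.radians(c['fovy'])/2)
    d=np.array([(u-c['cx'])/f,-(v-c['cy'])/f,-1.])
    M=np.linalg.inv(c['world_to_cam']);return M[:3,3],M[:3,:3]@d
def onz(c,u,v,z):
    o,d=ray(c,u,v);return o+d*(z-o[2])/d[2]
def proj(c,p):
    f=c['image'].shape[0]/2/np.tan(np.radians(c['fovy'])/2)
    q=c['world_to_cam']@np.r_[p,1];return c['cx']-f*q[0]/q[2],c['cy']+f*q[1]/q[2]
E
python3 - <<'E'
from h import *
for n in ['scene','top','wrist']:
    c=cap(n,n+'1.png'); print({k:v for k,v in c.items() if k not in('image','world_to_cam')}, np.linalg.inv(c['world_to_cam'])[:3,3])
a=[cv2.imread(f'pics/{n}1.png') for n in('top','scene')]
print(r.get_obs())
E
```

```text
pics
{'fovy': 48.643669767023525, 'cx': 313.11896725124564, 'cy': 197.8135003285701} [ 0.21408835 -0.56267345  0.4485384 ]
{'fovy': 49.80583413784939, 'cx': 324.93763604378444, 'cy': 188.24377080553086} [0.43868999 0.20617415 0.99914567]
{'fovy': 62.66579509877898, 'cx': 317.4142509624606, 'cy': 197.82970757984782} [0.22953662 0.6385018  0.37175041]
{'time_s': 0.15, 'qpos': array([ 1.07714087e+00,  2.64582384e-01,  1.60507022e+00, -5.14509304e-05,
        1.27372623e+00, -3.68948787e-02]), 'qd': array([ 0.00090824, -0.00176819, -0.00499135,  0.00130458, -0.00073278,
        0.00114951]), 'joint_efforts': array([ 2.01147081e-04, -5.15910923e+01, -3.67958379e+01, -5.34323510e-05,
        8.14265135e-03,  2.37998387e-05]), 'tcp_pos': array([0.29741833, 0.60523607, 0.1997412 ]), 'tcp_rot': array([ 2.26392723e-01,  9.74035696e-01, -8.68295597e-04, -2.10413517e-04]), 'ft_force': array([-0.10469548, -0.05448476,  0.14833529]), 'torque': array([-0.02188497,  0.00865236,  0.01497259]), 'finger_force': 0.0, 'width': 0.0855459848849129}
```

View pics/top1.png

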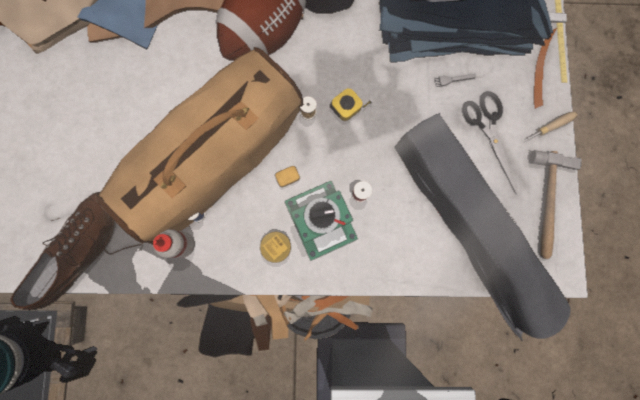

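View pics/scene1.png

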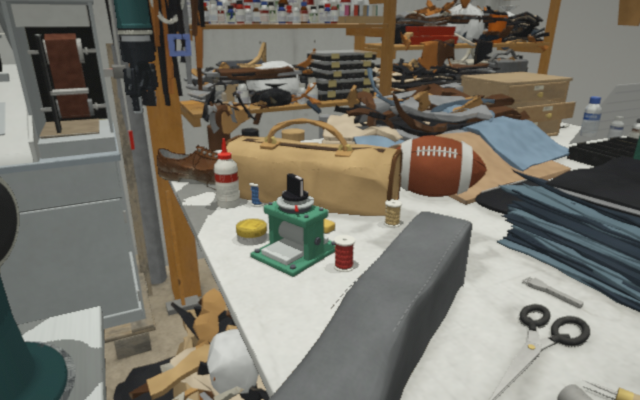

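The top view shows the roller at about (323,215), the red pointer to the right at about (340,222), and the spool at (361,190). The tin is at (275,247) and the beeswax at (288,176). Next I'll zoom in and measure.

Run:
```python
from h import *
c=cap('top');im=c['image'];x0,y0=260,160
s=cv2.resize(im[y0:270,x0:380],None,fx=5,fy=5,interpolation=cv2.INTER_CUBIC)[:,:,::-1]
cv2.imwrite('pics/crop1.png',s)
h=cv2.cvtColor(im,cv2.COLOR_RGB2HSV)[y0:270,x0:380]
red=((h[...,0]<8)|(h[...,0]>172))&(h[...,1]>130)&(h[...,2]>60)
n,l,st,ce=cv2.connectedComponentsWithStats(red.astype(np.uint8))
for i in range(1,n): print('red',st[i],ce[i]+[x0,y0],onz(c,*(ce[i]+[x0,y0]),.118))
for nm,u,v,z in [('spool',361,190,.06),('tin',275,247,.034),('wax',288,176,.02),('knob',323,215,.118)]: print(nm,onz(c,u,v,z))
M=c['world_to_cam'];print(M[:3,:3])
```

```text
red [75 60 10  5 18] [340.         221.83333333] [0.50914941 0.14866322 0.118     ]
spool [0.58486444 0.09875407 0.06      ]
tin [0.45817888 0.28694465 0.034     ]
wax [0.62105269 0.26298361 0.02      ]
knob [0.52268887 0.18366838 0.118     ]
[[ 0.01125414 -0.99945257  0.03111117]
 [ 0.98762313  0.01597787  0.15602969]
 [-0.15644137  0.02897013  0.98726229]]
```

View pics/crop1.png

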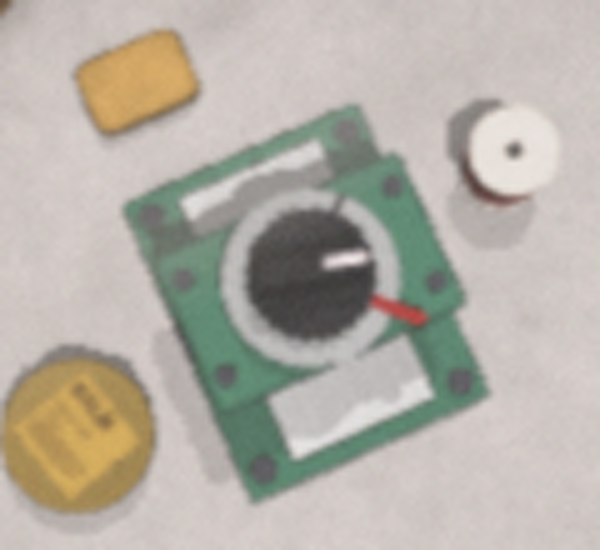

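Run:
```python
from h import *
c=cap('top');P=lambda u,v,z:onz(c,260+(u+.5)/5-.5,160+(v+.5)/5-.5,z)
ctr=P(312,277,.118);a=P(325,263,.169);b=P(370,257,.169);d=P(428,320,.118)
w=b-a;yaw=np.degrees(np.arctan2(w[1],w[0]));e=d-ctr
print(ctr,a,b,'wing',yaw,'end from ctr',b-ctr,np.linalg.norm((b-ctr)[:2]),'ring',np.degrees(np.arctan2(e[1],e[0])),np.linalg.norm(e))
o=r.get_obs()
from scipy.spatial.transform import Rotation as R
T=R.from_quat(o['tcp_rot']);g=np.r_[ctr[:2],.26]
print('local shift/0.5',T.inv().apply(g-o['tcp_pos'])/.5,'y angle',np.degrees(np.arctan2(*T.as_matrix()[[1,0],1])))
```

```text
[0.5226597  0.18572004 0.118     ] [0.52330199 0.18193956 0.169     ] [0.5258859 0.1645279 0.169    ] wing -81.55884869585125 end from ctr [ 0.0032262  -0.02119214  0.051     ] 0.021436307930149747 ring -109.5806350843482 0.050674718233899206
local shift/0.5 [-0.77433072 -0.55494853 -0.1191912 ] y angle 63.82674943351309
```

Sizes check out: wing end at 21.4 mm and pointer at 50.7 mm. I'll move above the knob, keeping high.

```bash
python3 -m inch '[[0,0,-0.1,0,0,0],[0,0,-0.18,0,0,0],[-0.08,-0.055,-0.2,0,0,0.04],[-0.155,-0.111,-0.2,0,0,0.08],[-0.232,-0.166,-0.2,0,0,0.12],[-0.31,-0.222,-0.2,0,0,0.16],[-0.387,-0.277,-0.2,0,0,0.2],[-0.464,-0.333,-0.2,0,0,0.24],[-0.542,-0.388,-0.2,0,0,0.28],[-0.62,-0.444,-0.2,0,0,0.307]]' 1 && python3 -m inch '[[-0.077,0.08,0,0,0,0],[-0.077,0.08,0,0,0,0]]'
python3 - <<'E'
from h import *
from scipy.spatial.transform import Rotation as R
o=r.get_obs();T=R.from_quat(o['tcp_rot'])
print(o['tcp_pos'],o['qpos'],'y angle',np.degrees(np.arctan2(*T.as_matrix()[[1,0],1])),'need',T.inv().apply(np.array([.5227,.1857,.26])-o['tcp_pos'])/.5)
E
```

```text
time_s: 1.25
tcp_pos: [0.4785, 0.268, 0.3009]
tcp_rot: [0.654, 0.757, 0.0, 0.0]
ft_force: [1.6, 0.1, 0.4]
width: 0.0855
finger_force: 0.0
time_s: 1.45
tcp_pos: [0.5265, 0.2338, 0.3006]
tcp_rot: [0.654, 0.756, -0.0, 0.001]
ft_force: [-1.0, 0.2, -0.2]
width: 0.0853
finger_force: 0.0
[0.52652245 0.23376562 0.30055556] [ 0.37599928  0.03005463  1.68863014 -0.00215278  1.4219022   0.23194522] y angle 8.272003308435625 need [-0.09388177 -0.02151506  0.08125262]
```

```bash
python3 -m inch '[[-0.09,-0.02,0.04,0,0,0],[-0.094,-0.0215,0.08,0,0,0],[-0.094,-0.0215,0.08,0,0,0],[-0.094,-0.0215,0.08,0,0,0]]'
python3 - <<'E'
from h import *
o=r.get_obs();print(o['tcp_pos'],o['qpos'])
c=cap('wrist','w2.png')
for p in ([.5227,.1857,.169],[.5227,.1857,.118]): print(proj(c,np.array(p)))
E
```

```text
time_s: 1.85
tcp_pos: [0.5192, 0.1901, 0.2607]
tcp_rot: [0.652, 0.758, -0.0, -0.0]
ft_force: [-0.3, -0.0, -0.6]
width: 0.0854
finger_force: 0.0
[0.51922156 0.19012355 0.26070029] [3.05610071e-01 8.42958765e-04 1.78990238e+00 5.23075584e-04
 1.35169203e+00 1.55733881e-01]
(np.float64(322.5497229709429), np.float64(197.5563762320971))
(np.float64(321.81298499600257), np.float64(182.66002302789695))
```

View pics/w2.png

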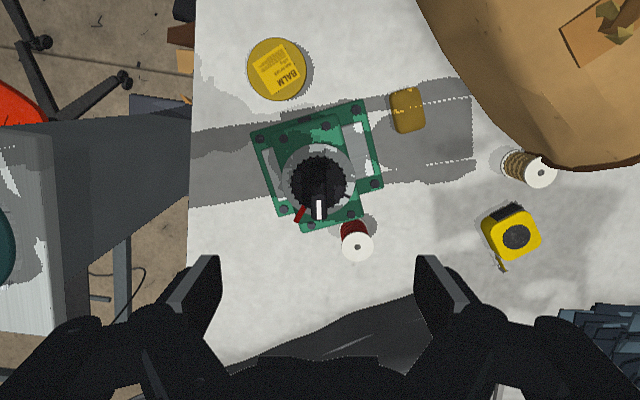

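The knob sits at about (318,183) with its white stripe near vertical, (320,199) to (320,219), so the wing lies along tool x. I'll measure it more finely.

Run:
```python
from h import *
from scipy.spatial.transform import Rotation as R
c=cap('wrist');im=c['image'];x0,y0=270,130
g=cv2.cvtColor(im,cv2.COLOR_RGB2HSV)[y0:235,x0:370]
m=((g[...,2]>190)&(g[...,1]<40)).astype(np.uint8)
n,l,st,ce=cv2.connectedComponentsWithStats(m)
o=r.get_obs();T=R.from_quat(o['tcp_rot'])
for i in range(1,n):
    p=ce[i]+[x0,y0]
    if abs(p[0]-320)<8 and 195<p[1]<225:
        ys,xs=np.nonzero(l==i);top=onz(c,x0+xs[ys<ys.min()+4].mean(),y0+ys.min(),.169);bot=onz(c,x0+xs[ys>ys.max()-4].mean(),y0+ys.max(),.169)
        d=bot-top;print(p,st[i],top,bot,np.linalg.norm(d),'yaw',np.degrees(np.arctan2(d[1],d[0])))
k=((g[...,2]<55)).astype(np.uint8);n,l,st,ce=cv2.connectedComponentsWithStats(k)
i=1+np.argmax(st[1:,4]);print('black',st[i],ce[i]+[x0,y0],onz(c,*(ce[i]+[x0,y0]),.145))
print('tcp',o['tcp_pos'],'yang',np.degrees(np.arctan2(*T.as_matrix()[[1,0],1])),'need',T.inv().apply(np.array([.5227,.1857,.138])-o['tcp_pos'])/.5)
cv2.imwrite('pics/crop2.png',cv2.resize(im[y0:235,x0:370,::-1],None,fx=5,fy=5,interpolation=cv2.INTER_CUBIC))
```

```text
[317.5974026  209.54545455] [46 70  5 19 77] [0.51964495 0.18315923 0.169     ] [0.52239276 0.16722461 0.169     ] 0.016169800907945262 yaw -80.21598981644608
black [  19   25   60   65 2343] [317.01451131 183.61374306] [0.5180284 0.1911365 0.145    ]
tcp [0.52018142 0.19079581 0.26212962] yang 8.63724479504408 need [-0.01098058  0.00298477  0.24825875]
```

View pics/crop2.png

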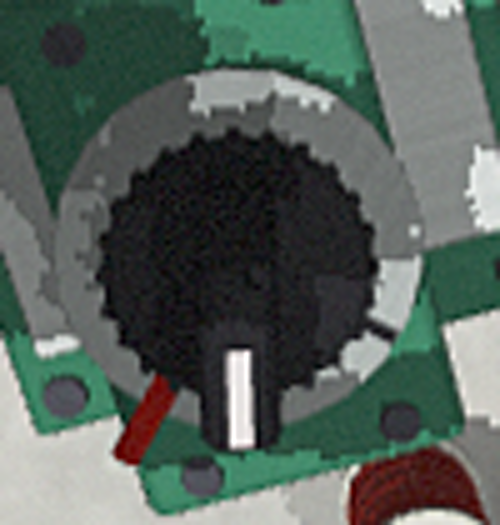

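The ring, stripe and disc all put the axis within 3 mm of the TCP, and the wing aligns within 1.5°. Descending.

```bash
python3 -m inch '[[-0.004,0,0.06,0,0,0],[-0.004,0,0.13,0,0,0],[-0.004,0,0.19,0,0,0],[-0.004,0,0.23,0,0,0],[-0.004,0,0.245,0,0,0],[-0.004,0,0.245,0,0,0],[-0.004,0,0.245,0,0,0]]' 1 && python3 -m inch '[[0,0,0,0,0,0],[0,0,0,0,0,0],[0,0,0,0,0,0],[0,0,0,0,0,0],[0,0,0,0,0,0],[0,0,0,0,0,0],[0,0,0,0,0,0],[0,0,0,0,0,0]]' 0 30
cat > s.py <<'E'
from h import *
from scipy.spatial.transform import Rotation as R
o=r.get_obs();m=R.from_quat(o['tcp_rot']).as_matrix()
print(round(o['time_s'],2),o['tcp_pos'].round(4),'q6',o['qpos'][5].round(4),'yang',np.degrees(np.arctan2(m[1,1],m[0,1])).round(2),'F',o['ft_force'].round(2),'M',o['torque'].round(3),'w',o['width'].round(4),o['finger_force'],'j6',o['joint_efforts'][5].round(3))
E
python3 s.py
```

```text
time_s: 2.65
tcp_pos: [0.5212, 0.1885, 0.14]
tcp_rot: [0.652, 0.758, 0.001, 0.001]
ft_force: [0.9, -0.4, 0.5]
width: 0.0854
finger_force: 0.0
time_s: 3.45
tcp_pos: [0.5202, 0.1877, 0.1385]
tcp_rot: [0.652, 0.758, 0.0, 0.0]
ft_force: [0.4, -0.1, 2.4]
width: -0.0001
finger_force: 1.2Traceback (most recent call last):
  File "s.py", line 4, in <module>
    print(round(o['time_s'],2),o['tcp_pos'].round(4),'q6',o['qpos'][5].round(4),'yang',np.degrees(np.arctan2(m[1,1],m[0,1])).round(2),'F',o['ft_force'].round(2),'M',o['torque'].round(3),'w',o['width'].round(4),o['finger_force'],'j6',o['joint_efforts'][5].round(3))
                                                                                                                                                                                              ^^^^^^^^^^^^^^^^
AttributeError: 'float' object has no attribute 'round'
```

The width reads 0, so the wing isn't between the pads. I'll look.

```bash
sed -i "s/o\['width'\].round(4)/round(o['width'],4)/" s.py; python3 s.py
python3 - <<'E'
from h import *
a=cap('scene')['image'][140:290,200:380];b=cap('wrist')['image']
a=cv2.resize(a,(480,400),interpolation=cv2.INTER_CUBIC)
b=cv2.resize(b[100:400,160:480],(320,300))
k=np.zeros((400,800,3),np.uint8);k[:,:480]=a;k[:300,480:]=b
cv2.imwrite('pics/s3.png',k[:,:,::-1])
E
```

```text
3.45 [0.5202 0.1877 0.1385] q6 0.1517 yang 8.57 F [ 0.42 -0.08  2.4 ] M [-0.02  -0.048  0.055] w -0.0001 1.1755060404539108 j6 -0.0
```

View pics/s3.png

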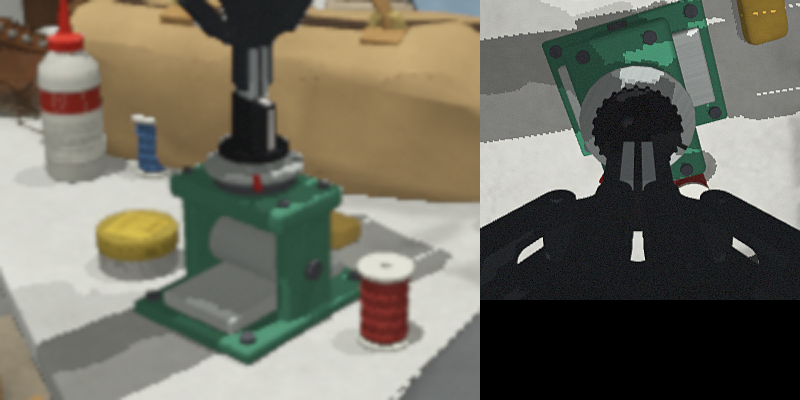

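```bash
python3 - <<'E'
from h import *
o=r.get_obs();t=o['tcp_pos']
for n in('scene','wrist'):
    c=cap(n)
    f=(lambda p:((p[0]-200)*480/180,(p[1]-140)*400/150)) if n=='scene' else (lambda p:(p[0]-160+480,p[1]-100))
    for z in(.1385,.157,.169,.133): print(n,z,np.round(f(proj(c,[t[0],t[1],z]))))
    if n=='scene':
        cv2.imwrite('pics/s4.png',cv2.resize(c['image'][150:220,265:325],None,fx=8,fy=8,interpolation=cv2.INTER_CUBIC)[:,:,::-1])
        print([(8*(proj(c,[t[0],t[1],z])[0]-265),8*(proj(c,[t[0],t[1],z])[1]-150)) for z in(.133,.1385,.169)])
E
python3 s.py
```

```text
scene 0.1385 [253. 133.]
scene 0.157 [252. 110.]
scene 0.169 [252.  94.]
scene 0.133 [253. 140.]
[(np.float64(238.2560353502181), np.float64(340.81077914836715)), (np.float64(237.90058629294845), np.float64(319.8809099690536)), (np.float64(235.89842564870696), np.float64(201.98789688336205))]
wrist 0.1385 [640. 136.]
wrist 0.157 [640. 150.]
wrist 0.169 [641. 161.]
wrist 0.133 [640. 132.]
3.65 [0.5203 0.1877 0.1386] q6 0.1518 yang 8.57 F [-0.95 -0.76  3.76] M [ 0.031  0.051 -0.005] w 0.0002 1.4875679835677147 j6 -0.0
```

View pics/s4.png

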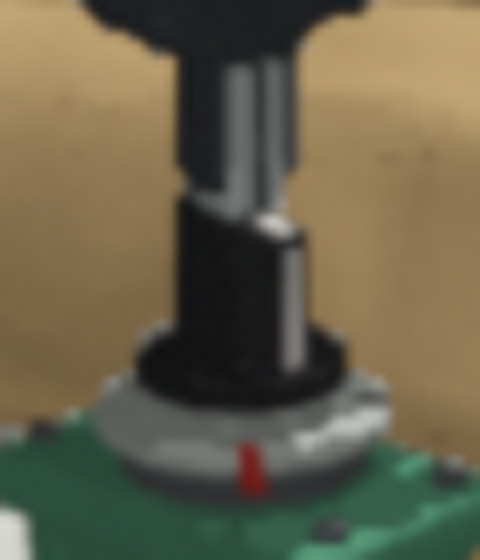

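The shut fingertips rest on top of the wing, at about (235,215) in the crop, with Fz about 3 N. The tips are therefore at 0.169 m true while the reported z is 0.1385, so the reading is about 30 mm low. I'll open, go down 28 mm and regrip.

```bash
python3 -m inch '[[0,0,-0.01,0,0,0],[0,0,-0.01,0,0,0],[0,0,-0.01,0,0,0],[0,0,-0.01,0,0,0],[0,0,-0.01,0,0,0],[0,0,-0.01,0,0,0],[0,0,-0.01,0,0,0]]' 1 && python3 s.py && python3 -m inch '[[0,0,0.03,0,0,0],[0,0,0.05,0,0,0],[0,0,0.066,0,0,0],[0,0,0.066,0,0,0]]' && python3 -m inch '[[0,0,0,0,0,0],[0,0,0,0,0,0],[0,0,0,0,0,0],[0,0,0,0,0,0],[0,0,0,0,0,0],[0,0,0,0,0,0],[0,0,0,0,0,0],[0,0,0,0,0,0]]' 0 30; python3 s.py
```

```text
time_s: 4.35
tcp_pos: [0.5199, 0.1876, 0.1432]
tcp_rot: [0.652, 0.758, -0.0, -0.0]
ft_force: [-1.1, -0.3, -0.3]
width: 0.0851
finger_force: 0.0
4.35 [0.5199 0.1876 0.1432] q6 0.1517 yang 8.57 F [-1.1  -0.32 -0.31] M [-0.008  0.079  0.029] w 0.0851 0.0 j6 0.0
time_s: 4.75
tcp_pos: [0.5182, 0.1871, 0.1078]
tcp_rot: [0.652, 0.758, -0.002, -0.001]
ft_force: [-0.4, -0.7, 0.7]
width: 0.0855
finger_force: 0.0
time_s: 5.55
tcp_pos: [0.5201, 0.1877, 0.1108]
tcp_rot: [0.652, 0.758, 0.0, 0.0]
ft_force: [-1.7, -1.3, 2.9]
width: 0.0137
finger_force: 33.1
5.55 [0.5201 0.1877 0.1108] q6 0.1518 yang 8.56 F [-1.74 -1.32  2.93] M [-0.064  0.279 -0.01 ] w 0.0137 33.14934253692627 j6 -0.026
```

Gripped at 13.7 mm. Turning clockwise, with the first 27° certainly free.

```bash
python3 -m inch '[[0,0,0,0,0,0.02],[0,0,0,0,0,0.045],[0,0,0,0,0,0.07],[0,0,0,0,0,0.095],[0,0,0,0,0,0.12],[0,0,0,0,0,0.14],[0,0,0,0,0,0.15],[0,0,0,0,0,0.15]]'; python3 s.py;  python3 -m inch '[[0,0,0,0,0,0.01],[0,0,0,0,0,0.02],[0,0,0,0,0,0.02],[0,0,0,0,0,0.02]]'; python3 s.py
```

```text
time_s: 6.35
tcp_pos: [0.5207, 0.1876, 0.1107]
tcp_rot: [0.811, 0.585, 0.001, 0.0]
ft_force: [1.6, -1.3, 2.7]
width: 0.0133
finger_force: 33.0
6.35 [0.5207 0.1876 0.1107] q6 0.6231 yang -18.44 F [ 1.58 -1.29  2.75] M [-0.107 -0.026 -0.086] w 0.0133 32.984254360198975 j6 0.182
time_s: 6.75
tcp_pos: [0.5208, 0.1876, 0.1108]
tcp_rot: [0.829, 0.559, 0.001, 0.0]
ft_force: [1.4, -0.6, 3.3]
width: 0.0132
finger_force: 33.1
6.75 [0.5208 0.1876 0.1108] q6 0.6847 yang -21.96 F [ 1.41 -0.64  3.33] M [-0.182 -0.287 -0.   ] w 0.0132 33.07193398475647 j6 0.008
```

```bash
cat > t.py <<'E'
from h import *
from scipy.spatial.transform import Rotation as R
M=[];J=[]
for i in range(5):
    r.capture('wrist');o=r.get_obs();M.append(o['torque']);J.append(o['joint_efforts'][5])
m=R.from_quat(o['tcp_rot']).as_matrix()
print(round(o['time_s'],2),'yang',np.degrees(np.arctan2(m[1,1],m[0,1])).round(2),'Mz',np.mean(M,0)[2].round(3),'sd',np.std(M,0)[2].round(3),'j6',np.round(J,3),'w',round(o['width'],4),'q6',o['qpos'][5].round(3))
E
python3 t.py
for k in 1; do python3 -m inch '[[0,0,0,0,0,0.01],[0,0,0,0,0,0.02],[0,0,0,0,0,0.02]]' >/dev/null; python3 t.py; done
python3 -m inch '[[0,0,0,0,0,0.01],[0,0,0,0,0,0.02],[0,0,0,0,0,0.02]]' >/dev/null; python3 t.py
```

```text
7.0 yang -22.01 Mz 0.018 sd 0.027 j6 [0.015 0.023 0.032 0.039 0.045] w 0.0134 q6 0.685
7.55 yang -25.6 Mz 0.005 sd 0.02 j6 [0.06  0.009 0.01  0.016 0.021] w 0.0133 q6 0.748
8.1 yang -29.21 Mz 0.002 sd 0.036 j6 [ 0.039  0.003 -0.005 -0.006 -0.006] w 0.0136 q6 0.811
```

```bash
cat >> t.py <<'E'
import sys
sys.exit(int(max(abs(np.mean(M,0)[2]),abs(J[-1]))>0.11))
E
python3 -m inch '[[0,0,0,0,0,0.01],[0,0,0,0,0,0.02],[0,0,0,0,0,0.02]]' >/dev/null; python3 t.py &&
python3 -m inch '[[0,0,0,0,0,0.01],[0,0,0,0,0,0.02],[0,0,0,0,0,0.02]]' >/dev/null && python3 t.py &&
python3 -m inch '[[0,0,0,0,0,0.01],[0,0,0,0,0,0.02],[0,0,0,0,0,0.02]]' >/dev/null && python3 t.py &&
python3 -m inch '[[0,0,0,0,0,0.01],[0,0,0,0,0,0.02],[0,0,0,0,0,0.02]]' >/dev/null && python3 t.py &&
python3 -m inch '[[0,0,0,0,0,0.01],[0,0,0,0,0,0.02],[0,0,0,0,0,0.02]]' >/dev/null && python3 t.py &&
python3 -m inch '[[0,0,0,0,0,0.01],[0,0,0,0,0,0.02],[0,0,0,0,0,0.02]]' >/dev/null && python3 t.py
```

```text
8.65 yang -32.81 Mz 0.009 sd 0.027 j6 [ 0.039  0.003 -0.004 -0.006 -0.006] w 0.0132 q6 0.874
9.2 yang -36.41 Mz 0.021 sd 0.034 j6 [ 0.04   0.003 -0.004 -0.005 -0.005] w 0.0134 q6 0.937
9.75 yang -40.01 Mz -0.008 sd 0.02 j6 [ 0.04   0.004 -0.004 -0.005 -0.005] w 0.0134 q6 1.0
10.3 yang -43.61 Mz 0.012 sd 0.045 j6 [ 0.04   0.004 -0.004 -0.005 -0.005] w 0.0135 q6 1.062
10.85 yang -47.19 Mz 0.082 sd 0.02 j6 [0.143 0.106 0.099 0.098 0.097] w 0.0135 q6 1.125
11.4 yang -50.76 Mz 0.209 sd 0.023 j6 [0.264 0.227 0.22  0.219 0.219] w 0.0133 q6 1.188
```

Bottoming felt, at 0.21 N m. A little more to reach about 0.3, then hold.

```bash
python3 -m inch '[[0,0,0,0,0,0.006],[0,0,0,0,0,0.012],[0,0,0,0,0,0.012],[0,0,0,0,0,0.012],[0,0,0,0,0,0.012]]' >/dev/null; python3 t.py
python3 - <<'E'
from h import *
c=cap('scene');cv2.imwrite('pics/s5.png',cv2.resize(c['image'][150:220,265:325],None,fx=8,fy=8,interpolation=cv2.INTER_CUBIC)[:,:,::-1])
E
```

```text
12.15 yang -52.91 Mz 0.297 sd 0.031 j6 [0.292 0.292 0.292 0.292 0.292] w 0.0135 q6 1.225
```

View pics/s5.png

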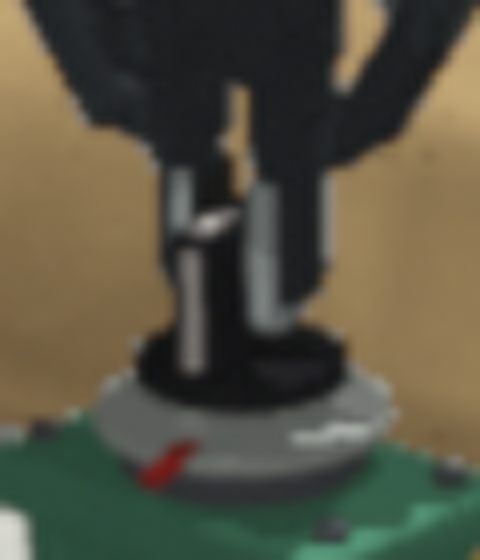

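The load held at 0.30 N m and the ring was carried round with its pointer under the white mark. Backing off about 95°, to include the spring-back.

```bash
python3 -m inch '[[0,0,0,0,0,-0.03],[0,0,0,0,0,-0.07],[0,0,0,0,0,-0.11],[0,0,0,0,0,-0.15],[0,0,0,0,0,-0.19],[0,0,0,0,0,-0.23],[0,0,0,0,0,-0.26],[0,0,0,0,0,-0.265],[0,0,0,0,0,-0.265]]' >/dev/null; python3 -m inch '[[0,0,0,0,0,-0.03],[0,0,0,0,0,-0.07],[0,0,0,0,0,-0.11],[0,0,0,0,0,-0.15],[0,0,0,0,0,-0.19],[0,0,0,0,0,-0.23],[0,0,0,0,0,-0.25],[0,0,0,0,0,-0.26],[0,0,0,0,0,-0.265],[0,0,0,0,0,-0.265]]' >/dev/null; python3 t.py
python3 -m inch '[[0,0,0,0,0,0],[0,0,0,0,0,0],[0,0,0,0,0,0],[0,0,0,0,0,0],[0,0,0,0,0,0],[0,0,0,0,0,0],[0,0,0,0,0,0],[0,0,0,0,0,0]]' 1 && python3 -m inch '[[0,0,-0.03,0,0,0],[0,0,-0.1,0,0,0],[0,0,-0.2,0,0,0],[0,0,-0.26,0,0,0],[0,0,-0.26,0,0,0],[0,0,-0.26,0,0,0]]'
python3 - <<'E'
from h import *
w=cap('wrist')['image'][110:250,250:390]; t=cap('top')['image'][160:270,260:380]
k=np.zeros((560,800,3),np.uint8);k[:400,:400]=cv2.resize(w,(400,400),interpolation=cv2.INTER_CUBIC);k[:367,400:]=cv2.resize(t,(400,367),interpolation=cv2.INTER_CUBIC)
cv2.imwrite('pics/f6.png',k[:400,:,::-1])
E
```

```text
14.35 yang 42.43 Mz 0.01 sd 0.025 j6 [0.015 0.033 0.036 0.037 0.037] w 0.0135 q6 -0.439
time_s: 15.15
tcp_pos: [0.52, 0.1877, 0.1103]
tcp_rot: [0.404, 0.915, 0.0, -0.0]
ft_force: [-0.2, 1.0, -0.0]
width: 0.0854
finger_force: 0.0
time_s: 15.75
tcp_pos: [0.5208, 0.1879, 0.2424]
tcp_rot: [0.404, 0.915, 0.001, 0.001]
ft_force: [0.1, 0.7, -0.8]
width: 0.0854
finger_force: 0.0
```

View pics/f6.png

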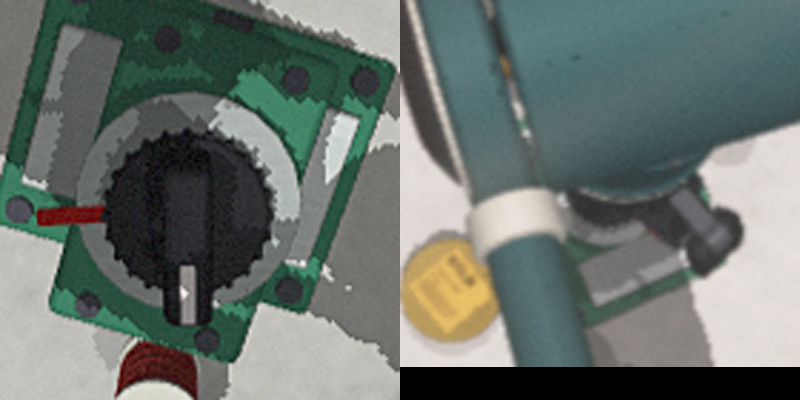

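The wrist view shows the pointer at left, tip (38,218) from centre (188,203), and the white mark straight down at (187,295). The knob is about 84–85° anticlockwise of the pointer, within the 20° tolerance. The spool and tin look in place, and the gripper is clear. Handing in.

```bash
python3 -c "
from workcell import r
print(r.hand_in())"
```

```text
the job is handed in; nothing more can be done
None
```

The screw was bottomed at about 0.30 N m, held for half a second or more, then backed off and released. The knob's white mark stood about 84° anticlockwise of the red pointer, nothing round the machine was touched, and the job is handed in; no verdict came back.

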